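# Zero the parcel scale and present a pencil box for weighing

## Robot

A 6-joint arm with a two-finger parallel gripper is mounted at the origin on the work surface. World frame = base frame: x ahead of the robot, y to its left, z up, the work surface at z = 0. Lengths are in m, angles in rad, forces in N, time in s.
With the tool pointing down it reaches from about 0.35 to 0.775 m from the base axis. Payload 5.5 kg.
Tool frame: the origin (TCP) lies on the centre line of the jaws, within the pads' length; the fingertips stand 11 mm ahead of it and the grasp point (between the pads) lies 8 mm behind it (env.tip_extent is the distance from the TCP to the fingertips, in m); z points along the fingers, y is the line along which they close (so a half turn about z gives the same grasp; the last joint's range is limited). The gripper opens to 85 mm and grips with 20 to 120 N. Pads are 22 mm wide; open, the fingers measure 114 mm over their backs; the gripper's body (76 mm by 85 mm) begins 54 mm behind the grasp point. The pads swing forward as they close: fully open they stand 13 mm farther back than shut.
Start: joints at [1.124, 0.313, 0.046, 1.304, 0, 1.431], TCP at [0.174, 0.548, 0.242] pointing down, gripper open.
Joint ranges: [-2.76, 2.76], [-0.86, 1.69], [-1.03, 1.26], [-2.2, 2.34], [-1.47, 1.5], [-3.14, 3.14]. Speed limits (rad/s): [2.57, 2.57, 3.14, 3.14, 3.14, 3.14].

## Interface

Orientations are given as a unit quaternion [w, x, y, z].
In Python, from workcell import env gives the robot as it stands.
- The arm moves only by the shell command python3 -m jog 'ROWS' [FORCE]. ROWS is JSON, a list of rows, each a list of 5 numbers: the gripper's target within -1 to 1 (shut at 1, half-way at 0, fully open at -1), then the shift along the tool's x, y, z in m, then the turn about the tool's z in degrees. In form: [[fingers, tx, ty, tz, turn], ...]. A call has 1 to 5 rows; each row shifts and turns the commanded pose from where the row before left it, along the tool's axes as they then stand; what a row does not reach is not made up. A row lasts 1/12 s, in which the tool goes at most 41.7 mm and 7.16 degrees, less where a joint would pass 70% of its speed; a pose out of reach is approached as far as the arm can. A call is refused whole if a number of a shift passes 0.0417 or a number of a turn 7.16, either way. A call with a gripper value outside its range is refused whole. The fingers move at their own pace and stop on an object; FORCE is the grip in N (left out, the last holds). Time passes only in rows, so rows that do not move let the fingers close. It gives the time, the measured TCP pose, the force, the opening and the grip force at its end, in the units of the state.
- env.get_state(): the state, without advancing time (a new reading comes with each control period).
- env.read_camera(name): name is "side" or "top" or "wrist"; returns a dict with "img" (384x512x3 uint8, red, green, blue), "fov_y" (degrees; the focal length in pixels is half the picture's height over the tangent of half this angle, whatever the lens; pixels are square), "cx", "cy" (the principal point, pixels), "T" (4x4, takes a point from camera to world coordinates). Camera axes: x right, y up, looking along -z (the intrinsics and any distortion apply to the point x, -y, -z); pixel columns grow to the right and rows downward; lengths in m; the calibration is good to about 2 mm. A picture is of the moment at which its call begins. There is no depth.
- env.hand_in(): hands the job in; it is judged then, once.
The state is a dict: "clock": time; "joint_pos": joint angles; "qvel": joint speeds; "tau": joint torques, N m; "tcp_pos": TCP position; "orientation": TCP orientation; "wrist_force": force on the tool from outside, world axes, zero at the start; "ft_torque": the same for the moment, N m; "finger_gap": finger opening in m; "grip_force": force on a finger pad.
Only numpy, scipy, OpenCV 4.12 (cv2) and the standard library are available. Lean on these libraries where they do the work, as an engineer would, in place of code of your own. Each camera call takes 0.05 s, during which the arm holds its last target. There are 200 camera calls.

## Task

Turn the tare knob of the parcel scale until its pointer stands on the red zero mark and let go of it. Then draw the pencil box out of its leaning stand, turn it flat and level, lengthwise with the pan, and carry it over the middle of the pan. Finish while still holding it there in the gripper, motionless, about ten centimetres above the pan: never let the box touch the scale, and leave the bottle, the pencil cup and the kit bundle where they are.

Things in the scene. Friction and masses are not known exactly. Their poses are not given: they have to be found in the camera images.
- case_center (a point): Centre of the pencil box: closed, rigid, brown, red end, 20 x 45 x 180 mm along its x, y, z, 100 to 185 g. z runs along it to the red end; x is normal to the broad faces. At the start it stands in the pocket, red end up, z leaning 40 degrees from vertical, the red end towards the robot's side, y level. Flat: x vertical, either face up.
- stand: Fixed blue stand, foot 170 x 100 mm; origin at table height below the pocket's floor. The pocket leans 40 degrees towards -x and takes the lowest 60 mm of the box with about 2 mm play; pull the box out along its length. A rest only 30 mm wide lies under the box up to 100 mm from its lower end, so the box's 20 mm wide long sides are free above 60 mm.
- pan (a point): Middle of the top of the scale's rigid steel pan, 70 mm above the table; the pan measures 195 mm along x by 150 mm along y, z up. The grey housing (350 x 170 mm, top at 48 mm) reaches from 247 mm behind to 103 mm ahead of this point along x.
- tare_grip (a point): Where to grip the tare knob: on its upright axis, 81 mm above the table, 182.5 mm from the pan's middle along the pan's -x. Black bar grip 40 long, 14 wide, 34 mm tall, its top 12 mm above this point, on a round foot 44 mm across; free on both sides. This frame turns with the knob: x lies along the bar to the orange pointer's end.
- tare (a joint): Angle of the tare knob (rad), counter-clockwise positive seen from above; 0 with the orange pointer on the red zero mark, the one nearest the pan. Dial marks are 15 degrees apart. It turns from -0.7 to 1.8, starts between 0.5 and 1.3 and stays where it is left (friction about 0.04 N m).
- scale: The whole fixed parcel scale, origin on the table under its housing; its axes are parallel to the pan's.
- case: The pencil box again; origin at the centre of its lower (plain) end, axes as for its centre.
- bottle: White bottle with a blue cap, 42 mm across, 85 mm tall, loose; origin under its base. Leave it alone.
- kit: Loose bundle of a brown box, pencils and pens, 45 x 180 x 35 mm, lying with its length along its own y; origin under it. Leave it alone.
- cup: White pencil cup, 72 mm across, 90 mm tall, pencils up to 145 mm, loose; origin under its base. Leave it alone.
There are look-alikes about, which are no part of the job. Leave any black or white look-alike of the case alone. There is more than one size of the stand; the one meant has the size given above.

How it is judged:
On the way, in this order (a step that is already met when the one before it is completed fails the run):
1. the tare knob's pointer stands on zero while the pencil box is still in its stand (value of joint tare between -0.13 and 0.13 rad and distance of case_center from where it was at the start of the episode below 0.015 m and velocity of joint tare between -0.05 and 0.05 rad/s), for 0.3 s.
2. the pencil box is drawn clear of its stand, held in the fingers and touching neither stand nor scale (distance of case_center from where it was at the start of the episode above 0.06 m and contact force between case and the fingers above 1 N and contact force between case and stand below 0.1 N and contact force between case and scale below 0.1 N), for 0.2 s.
At the end, for the whole second after the job is handed in: Knob at zero within 0.13 rad; box held in the fingers, still, touching neither scale nor stand, flat within 12 degrees, along the pan within 17 degrees, its centre within 40 mm of the pan's middle and 50 to 160 mm above the pan; bottle, cup and kit within 30 mm of their starts (value of joint tare between -0.13 and 0.13 rad and horizontal distance between case_center and pan below 0.04 m and z of case_center in the frame of pan between 0.05 and 0.16 m and angle between the z axis of case_center and the x axis of pan, either way round below 0.3 rad and (angle between case_center's own x axis and vertical below 0.21 rad or angle between case_center's own x axis and vertical above 2.93159 rad) and linear speed of case below 0.03 m/s and angular speed of case below 0.15 rad/s and contact force between case and the fingers above 1 N and contact force between case and scale below 0.1 N and contact force between case and stand below 0.1 N and distance of each of bottle, kit, cup from where it was at the start of the episode below 0.03 m); the arm keeps its last pose, push and grip.
It fails at once if the pencil box touches the scale (contact force between case and scale above 1 N).
It fails at once if a bystander (bottle, kit or cup) is moved by more than 30 mm (distance of any of bottle, kit, cup from where it was at the start of the episode above 0.03 m).
It also fails if it takes over 51 s, if anything falls off the work surface, if the arm or the gripper's body presses on something with over 40 N, if the wrist force passes 120 N, or if a joint passes its speed limit or range.

## Working session

There is one attempt and no reset: what is moved stays moved. The work goes in short steps, Python scripts to look and compute and a shell command to move; the robot and the scene stay as the last step left them, time stands still between calls to the robot, and variables do not carry over. Pictures are saved under pics/ and viewed, at most 11 in all, crops included, and the job is handed in when it is done.

```bash
mkdir -p pics; cat > h.py <<'E'
import numpy as np,cv2
from workcell import env
from scipy.spatial.transform import Rotation as R
def cam(n):
    c=env.read_camera(n); c['f']=c['img'].shape[0]/2/np.tan(np.radians(c['fov_y']/2)); return c
def ray(c,u,v):
    d=np.array([(u-c['cx'])/c['f'],-(v-c['cy'])/c['f'],-1]); T=np.array(c['T']); return T[:3,3],T[:3,:3]@d
def onz(c,u,v,z):
    o,d=ray(c,u,v); return o+d*(z-o[2])/d[2]
def proj(c,p):
    T=np.array(c['T']); q=T[:3,:3].T@(np.asarray(p)-T[:3,3]); return c['cx']+c['f']*q[0]/-q[2], c['cy']-c['f']*q[1]/-q[2]
def two(c1,p1,c2,p2):
    o1,d1=ray(c1,*p1);o2,d2=ray(c2,*p2)
    s=np.linalg.lstsq(np.c_[d1,-d2],o2-o1,rcond=None)[0]; a=o1+s[0]*d1;b=o2+s[1]*d2
    return (a+b)/2,np.linalg.norm(a-b)
def save(n,img): cv2.imwrite('pics/'+n,cv2.cvtColor(img,cv2.COLOR_RGB2BGR))
E
python3 - <<'E'
from h import *
np.set_printoptions(precision=3,suppress=True)
for n in('top','side'):
    c=cam(n); print(n,{k:v for k,v in c.items() if k!='img'}); save(n+'0.png',c['img'])
s=env.get_state();print(s['clock'],s['tcp_pos'],R.from_quat(np.roll(s['orientation'],-1)).as_matrix())
E
```

```text
top {'fov_y': 43.446507514752675, 'cx': 254.8278035692388, 'cy': 193.1874298572211, 'T': array([[-0.026,  0.99 , -0.137,  0.346],
       [-1.   , -0.026,  0.005,  0.009],
       [ 0.001,  0.137,  0.991,  1.637],
       [ 0.   ,  0.   ,  0.   ,  1.   ]]), 'f': np.float64(481.90529070079003)}
side {'fov_y': 47.51246165597222, 'cx': 247.8647468203054, 'cy': 194.5680245008789, 'T': array([[ 0.999,  0.048, -0.021,  0.5  ],
       [-0.05 ,  0.775, -0.63 , -0.835],
       [-0.014,  0.63 ,  0.777,  1.101],
       [ 0.   ,  0.   ,  0.   ,  1.   ]]), 'f': np.float64(436.22450030120604)}
0.1 [0.173 0.548 0.242] [[-0.953  0.302 -0.001]
 [ 0.302  0.953 -0.001]
 [ 0.    -0.002 -1.   ]]
```

View pics/top0.png

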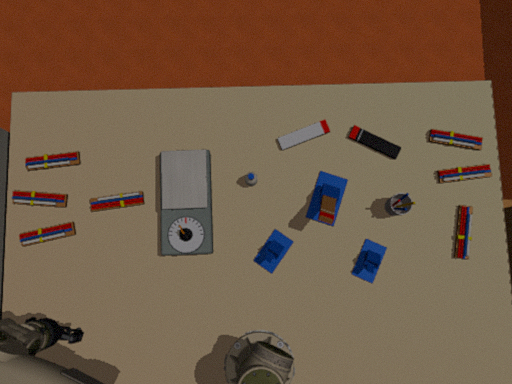

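View pics/side0.png

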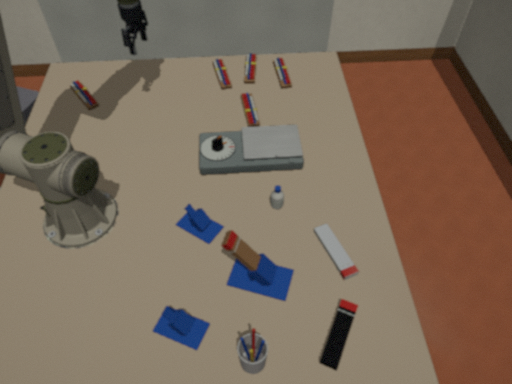

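Top view: the stands are at (327,197), which is large and holds the brown box, plus two small ones at (273,251) and (369,260). The case look-alikes are white (303,135) and black (375,142). There is one scale at (186,200) with its knob at (186,235). I choose the brown box in the large stand (red end about (329,207)) and check it in one close crop.

```bash
python3 - <<'E'
from h import *
np.set_printoptions(precision=3,suppress=True)
t=cam('top');s=cam('side')
def cr(c,u,v,w,h,k): return cv2.resize(c['img'][v:v+h,u:u+w],None,fx=k,fy=k,interpolation=cv2.INTER_CUBIC)
a=cr(t,155,145,64,48,6);a2=cr(t,155,205,64,48,6);b=cr(t,295,168,64,60,6);d=cr(s,214,222,90,80,4)
out=np.zeros((290+360,800,3),np.uint8)
out=np.zeros((600,780,3),np.uint8);out[:288,:384]=a2;out[:288+72,390:774]=b;out[288:600,:360]=d[:312]
save('crop.png',out)
# measurements
hsv=lambda c:cv2.cvtColor(c['img'],cv2.COLOR_RGB2HSV)
H=hsv(t)
m=cv2.inRange(H,(100,120,40),(130,255,255))
n,l,st,ce=cv2.connectedComponentsWithStats(m)
for i in range(1,n):
    if st[i,4]>100:
        r=cv2.minAreaRect(np.argwhere(l==i)[:,::-1].astype(np.float32)); 
        q=[onz(t,*p,0.003)[:2] for p in cv2.boxPoints(r)]
        print('blue',st[i],np.linalg.norm(q[0]-q[1]),np.linalg.norm(q[1]-q[2]),np.array(q).round(3).tolist())
# scale housing / pan grey
for n,p in dict(c1=(160,151),c2=(209,150),c3=(212,254),c4=(162,255)).items(): print(n,onz(t,*p,0.048))
for n,p in dict(bottle=(251,180),cup=(399,203)).items(): print(n,onz(t,*p,0.085))
E
```

```text
blue [431 134  50  11 120] 0.010508009940428052 0.17246385753790539 [[0.757, -0.616], [0.767, -0.618], [0.732, -0.787], [0.722, -0.784]]
blue [ 26 158  51   8 114] 0.17316320050895517 0.009349306731584786 [[0.699, 0.79], [0.716, 0.617], [0.707, 0.616], [0.69, 0.788]]
blue [306 171  41  55 964] 0.16759117977866658 0.09834741033947736 [[0.486, -0.168], [0.644, -0.224], [0.612, -0.317], [0.455, -0.26]]
blue [440 170  50   8 107] 0.17197016250014052 0.00765350970594019 [[0.617, -0.636], [0.635, -0.807], [0.627, -0.808], [0.609, -0.637]]
blue [ 91 195  52   9 105] 0.17537530103271012 0.007201308761421505 [[0.556, 0.562], [0.578, 0.388], [0.57, 0.387], [0.549, 0.561]]
blue [ 12 196  52   6 109] 0.00764425531022933 0.17558032680673993 [[0.577, 0.832], [0.585, 0.832], [0.567, 0.657], [0.559, 0.657]]
blue [463 207   7  52 125] 0.17439344726278852 0.009305460501860137 [[0.333, -0.691], [0.505, -0.72], [0.504, -0.73], [0.332, -0.7]]
blue [ 20 228  52  13 117] 0.17420595218639354 0.008549376773853935 [[0.437, 0.8], [0.471, 0.629], [0.463, 0.627], [0.429, 0.798]]
blue [254 230  39  43 843] 0.12915554150818256 0.07440165514222528 [[0.344, 0.014], [0.448, -0.062], [0.404, -0.122], [0.301, -0.046]]
blue [352 239  34  44 842] 0.12924168292460186 0.07525529837918464 [[0.29, -0.313], [0.407, -0.369], [0.376, -0.437], [0.26, -0.381]]
c1 [0.717 0.318 0.048]
c2 [0.716 0.153 0.048]
c3 [0.368 0.147 0.048]
c4 [0.369 0.311 0.048]
bottle [0.604 0.014 0.085]
cup [ 0.516 -0.464  0.085]
```

View pics/crop.png

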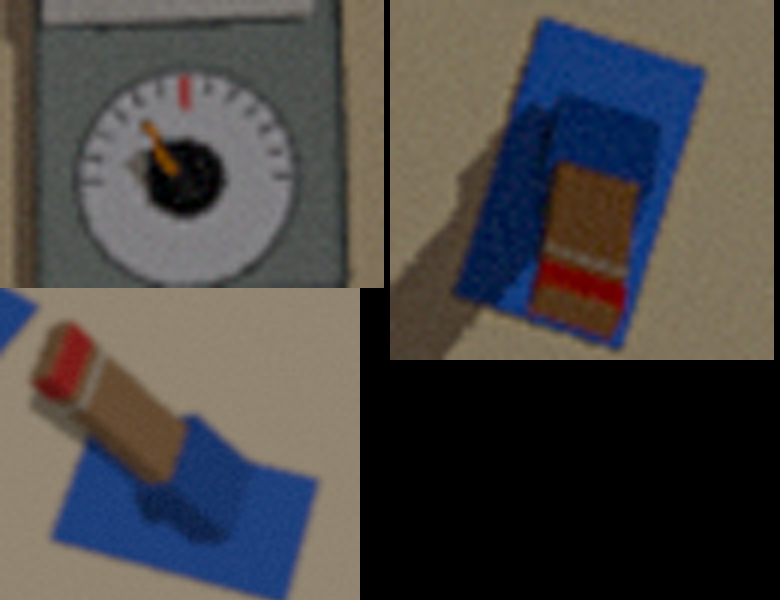

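The crop confirms the choice: the brown box with its red end up sits in the large stand (foot 168 x 98 mm). The pointer is about 30° counter-clockwise of the red zero mark, with the dial centre near (186,235) and the red mark near (186,220). Next I measure the knob.

```bash
python3 - <<'E'
from h import *
np.set_printoptions(precision=4,suppress=True)
t=cam('top');H=cv2.cvtColor(t['img'],cv2.COLOR_RGB2HSV)
roi=np.zeros(H.shape[:2],np.uint8);roi[210:256,163:212]=255
def pts(lo,hi): return np.argwhere(cv2.inRange(H,lo,hi)&roi)[:,::-1].astype(np.float32)
w=pts((0,0,120),(180,60,255)); hull=cv2.convexHull(w); e=cv2.fitEllipse(hull); c=onz(t,*e[0],.05); print('disc',e,c)
o=pts((8,120,90),(25,255,255)); print('orange',len(o)); W=np.array([onz(t,*p,.08)[:2] for p in o]); 
v=np.linalg.svd(W-W.mean(0))[2][0]; print(W.mean(0),np.degrees(np.arctan2(v[1],v[0])))
r=np.r_[pts((0,130,80),(6,255,255)),pts((172,130,80),(180,255,255))]; z=np.array([onz(t,*p,.05)[:2] for p in r]).mean(0); print('zero',len(r),z,np.degrees(np.arctan2(*(z-c[:2])[::-1])))
k=pts((0,0,0),(180,255,45)); print('black',len(k),onz(t,*k.mean(0),.075))
s=cam('side')
# pan: bright grey
for cc,nm,b in((t,'top',(145,215,155,215)),(s,'side',(115,165,235,310))):
    h=cv2.cvtColor(cc['img'],cv2.COLOR_RGB2HSV);m=np.zeros(h.shape[:2],np.uint8);v0,v1,u0,u1=b
    m[v0:v1,u0:u1]=cv2.inRange(h,(0,0,125),(180,40,255))[v0:v1,u0:u1]
    n,l,st,ce=cv2.connectedComponentsWithStats(m);i=1+st[1:,4].argmax()
    rr=cv2.minAreaRect(np.argwhere(l==i)[:,::-1].astype(np.float32)) 
    q=cv2.approxPolyDP(cv2.convexHull(np.argwhere(l==i)[:,::-1].astype(np.float32)),5,True)[:,0]
    print(nm,st[i]);print(np.array([onz(cc,*p,.07)[:2] for p in q]), onz(cc,*ce[i],.07))
E
```

```text
disc ((185.69522094726562, 234.4882049560547), (33.35911560058594, 34.08303451538086), 32.55919647216797) [0.4339 0.2327 0.05  ]
orange 10
[0.448  0.2429] -154.45851229239406
zero 4 [0.4833 0.2346] 2.273823494940772
black 112 [0.4319 0.2287 0.075 ]
top [199 172   7   7  11]
[[0.6303 0.1648]
 [0.6308 0.1846]] [0.6291 0.1757 0.07  ]
side [ 241  124   62   34 1765]
[[0.7138 0.1608]
 [0.5263 0.1592]
 [0.5189 0.2994]
 [0.7116 0.3072]] [0.6191 0.2288 0.07  ]
```

```bash
python3 -m jog '[[-1,-0.034,-0.022,0,0],[-1,-0.034,-0.022,0,0],[-1,-0.034,-0.022,0,0],[-1,-0.034,-0.022,0,0],[-1,-0.034,-0.022,0,0]]' >/dev/null
python3 -m jog '[[-1,-0.034,-0.022,0,0],[-1,-0.034,-0.022,0,0],[-1,-0.034,-0.022,0,0],[-1,-0.034,-0.022,0,0],[-1,-0.034,-0.022,0,0]]' >/dev/null
python3 -m jog '[[-1,0,0,0,-6.8],[-1,0,0,0,-6.8],[-1,0,0,0,-6.8],[-1,0,0,0,-6.8],[-1,0,0,0,-6.8]]' >/dev/null
python3 -m jog '[[-1,0,0,0,-6.8],[-1,0,0,0,-6.8],[-1,0,0,0,0],[-1,0,0,0,0]]'
python3 - <<'E'
from h import *
np.set_printoptions(precision=4,suppress=True)
s=env.get_state();print(s['tcp_pos'],s['joint_pos'],R.from_quat(np.roll(s['orientation'],-1)).as_matrix())
c=cam('wrist');print(c['f'],c['T']);save('w1.png',c['img']);print(proj(c,[.433,.231,.093]))
E
```

```text
clock: 1.88
tcp_pos: [0.4314, 0.2357, 0.2423]
orientation: [0.0, -0.257, 0.966, 0.0]
wrist_force: [-0.4, -0.1, 1.2]
finger_gap: 0.0853
grip_force: 0.0
[0.4314 0.2357 0.2423] [ 0.3367  0.1517 -0.1626  1.2564  0.0001 -0.184 ] [[-0.8675 -0.4974  0.0001]
 [-0.4974  0.8675  0.0001]
 [-0.0001  0.     -1.    ]]
278.59236293420753 [[-0.4984 -0.8316 -0.2452  0.3694]
 [ 0.8669 -0.478  -0.1413  0.2015]
 [ 0.0003 -0.2829  0.9591  0.3737]
 [ 0.      0.      0.      1.    ]]
(np.float64(250.39273776636094), np.float64(179.69248785745958))
```

View pics/w1.png

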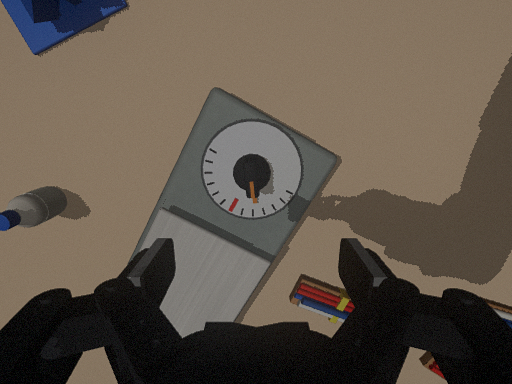

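The wrist view shows the dial at (252,169), the pointer from (251,182) to (255,202) and the red zero mark at (234,205). Now I measure the pointer direction.

```bash
python3 - <<'E'
from h import *
np.set_printoptions(precision=4,suppress=True)
t=cam('wrist');H=cv2.cvtColor(t['img'],cv2.COLOR_RGB2HSV)
roi=np.zeros(H.shape[:2],np.uint8);roi[115:222,198:306]=255
def pts(lo,hi): return np.argwhere(cv2.inRange(H,lo,hi)&roi)[:,::-1].astype(np.float32)
w=pts((0,0,115),(180,70,255)); e=cv2.fitEllipse(cv2.convexHull(w)); c=onz(t,*e[0],.05); print('disc',e,c)
o=pts((8,130,70),(25,255,255)); print('orange',len(o),o.min(0),o.max(0))
for z in(.06,.093):
    W=np.array([onz(t,*p,z)[:2] for p in o]);m=W.mean(0);v=np.linalg.svd(W-m)[2][0];print(z,m,np.degrees(np.arctan2(v[1],v[0])), np.degrees(np.arctan2(*(m-c[:2])[::-1])), (W-c[:2])@v)if 0 else print(z,m,np.degrees(np.arctan2(v[1],v[0])), np.degrees(np.arctan2(*(m-c[:2])[::-1])),np.ptp((W-m)@v))
r=np.r_[pts((0,130,70),(6,255,255)),pts((172,130,70),(180,255,255))]; z=np.array([onz(t,*p,.05)[:2] for p in r]).mean(0); print('zero',len(r),z,np.degrees(np.arctan2(*(z-c[:2])[::-1])))
b=cv2.inRange(H,(0,0,0),(180,255,60))&roi
k=np.argwhere(b)[:,::-1].astype(np.float32);print('black',len(k),onz(t,*k.mean(0),.075),cv2.minAreaRect(k))
save('w2.png',cv2.resize(cv2.convertScaleAbs(t['img'][115:222,198:306],alpha=1.8),None,fx=5,fy=5,interpolation=cv2.INTER_CUBIC))
E
```

```text
disc ((280.14434814453125, 168.22100830078125), (110.01213073730469, 156.68809509277344), 88.56241607666016) [0.4131 0.2591 0.05  ]
orange 83 [249. 181.] [256. 202.]
0.06 [0.4521 0.2438] 40.178710083887 -21.46901218747996 0.02632558949664776
0.093 [0.4434 0.2393] 40.178710083887 -33.13153800062707 0.02355668892421601
zero 50 [0.4807 0.2323] -21.64433180692036
black 1795 [0.4286 0.2365 0.075 ] ((251.5, 168.0), (106.0, 107.0), 90.0)
```

View pics/w2.png

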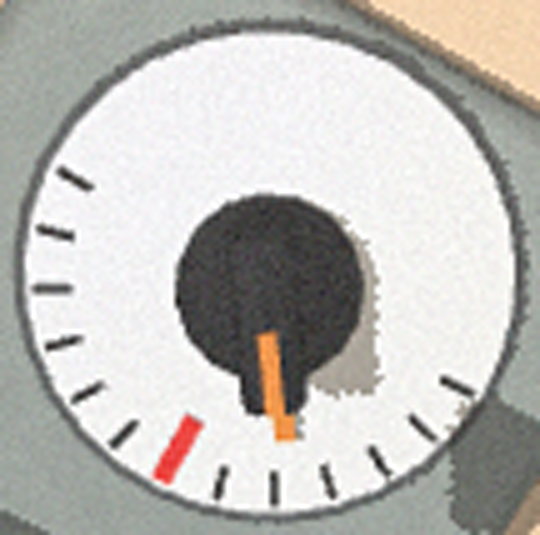

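```bash
python3 - <<'E'
from h import *
np.set_printoptions(precision=4,suppress=True)
t=cam('wrist')
P=lambda x,y,z:onz(t,198+x/5-.4,115+y/5-.4,z)[:2]
a=lambda p,q:np.degrees(np.arctan2(*(q-p)[::-1]))
c=(P(22,275,.05)+P(516,275,.05))/2; c2=(P(272,27,.05)+P(272,515,.05))/2; print('disc',c,c2)
print('zero',a(P(193,417,.05),P(167,480,.05)), a(c2,P(180,450,.05)))
print('mark15,30,45',a(c2,P(222,483,.05)),a(c2,P(275,487,.05)),a(c2,P(328,482,.05)))
print('ptr',a(P(265,333,.093),P(284,415,.093)),'bar edges',a(P(238,375,.093),P(246,412,.093)))
print('ptr start/end',P(265,333,.093),P(284,415,.093),'foot circ centre',P(270,287,.06), 'pan edge corners')
e=[(166-.0,208),(272,258)]
print('pan edge dir',[onz(t,*p,.07) for p in e])
E
```

```text
disc [0.4315 0.2305] [0.4329 0.2321]
zero 7.456015197589181 1.3275286194193094
mark15,30,45 15.904541265453773 30.501585323871716 45.13053784882246
ptr 42.27264066725091 bar edges 41.044919852304396
ptr start/end [0.4343 0.232 ] [0.4479 0.2443] foot circ centre [0.4319 0.2312] pan edge corners
pan edge dir [array([0.5162, 0.1655, 0.07  ]), array([0.5108, 0.305 , 0.07  ])]
```

The bar lies at about 41° in the world frame and zero at about 1.3°, so the knob has to turn 40° clockwise. The axis is at (0.4325, 0.2315). I'll grip with the tool x at 221°.

```bash
python3 -m jog '[[-1,0,0,0,-5.5],[-1,0,0,0,-5.5],[-1,0.002,-0.004,0.02,0],[-1,0,0,0.036,0],[-1,0,0,0.036,0]]' >/dev/null
python3 -m jog '[[-1,0,0,0.036,0],[-1,0,0,0.036,0],[-1,0,0,0,0],[0.5,0,0,0,0],[1,0,0,0,0]]' 30
python3 -m jog '[[1,0,0,0,0],[1,0,0,0,0],[1,0,0,0,0],[1,0,0,0,0],[1,0,0,0,0]]'
python3 - <<'E'
from h import *
s=env.get_state();m=R.from_quat(np.roll(s['orientation'],-1)).as_matrix();print(s['joint_pos'],s['ft_torque'],np.degrees(np.arctan2(m[1,0],m[0,0])))
E
```

```text
clock: 2.87
tcp_pos: [0.4335, 0.2318, 0.0799]
orientation: [0.001, -0.35, 0.937, 0.0]
wrist_force: [0.3, 0.7, 0.9]
finger_gap: 0.0637
grip_force: 0.0
clock: 3.28
tcp_pos: [0.4346, 0.2315, 0.08]
orientation: [0.002, -0.35, 0.937, -0.001]
wrist_force: [1.1, -2.1, 7.2]
finger_gap: 0.0131
grip_force: 37.0
[ 0.32714668  0.26640375 -0.44048878  0.85944328 -0.00131962 -0.38833314] [-0.48747375 -0.3108992  -0.05408809] -139.00589235676165
```

```bash
python3 -m jog '[[1,0,0,0,5],[1,0,0,0,5],[1,0,0,0,5],[1,0,0,0,5],[1,0,0,0,5]]' >/dev/null
python3 -m jog '[[1,0,0,0,5],[1,0,0,0,5],[1,0,0,0,4.7],[1,0,0,0,0],[1,0,0,0,0]]'
python3 -m jog '[[0.2,0,0,0,0],[-1,0,0,0,0],[-1,0,0,0,0],[-1,0,0,0,0],[-1,0,0,-0.02,0]]' 
python3 -m jog '[[-1,0,0,-0.035,0],[-1,0,0,-0.035,0],[-1,0,0,-0.035,0],[-1,0,0,-0.035,0],[-1,0,0,0,0]]' 
python3 - <<'E'
from h import *
s=env.get_state();m=R.from_quat(np.roll(s['orientation'],-1)).as_matrix();print(s['joint_pos'],s['ft_torque'],np.degrees(np.arctan2(m[1,0],m[0,0])))
c=cam('wrist');u,v=proj(c,[.433,.231,.07]);u,v=int(u),int(v);print(u,v)
save('w3.png',cv2.resize(cv2.convertScaleAbs(c['img'][max(v-60,0):v+70,u-60:u+60],alpha=1.6),None,fx=4,fy=4,interpolation=cv2.INTER_CUBIC))
E
```

```text
clock: 4.12
tcp_pos: [0.4351, 0.2301, 0.0801]
orientation: [0.003, -0.011, 1.0, -0.001]
wrist_force: [3.1, -7.1, 6.1]
finger_gap: 0.0136
grip_force: 37.1
clock: 4.53
tcp_pos: [0.4296, 0.2307, 0.0952]
orientation: [-0.003, -0.012, 1.0, -0.001]
wrist_force: [-0.2, 0.2, 0.7]
finger_gap: 0.073
grip_force: 0.0
clock: 4.95
tcp_pos: [0.4353, 0.2328, 0.2452]
orientation: [0.005, -0.012, 1.0, 0.002]
wrist_force: [2.3, 0.8, 0.0]
finger_gap: 0.0856
grip_force: 0.0
[ 3.28058425e-01  1.45967949e-01 -1.62516181e-01  1.25158037e+00
  3.97457794e-04  3.04486827e-01] [ 0.05098564 -0.01282809 -0.02664378] -178.65036737641427
252 171
```

View pics/w3.png

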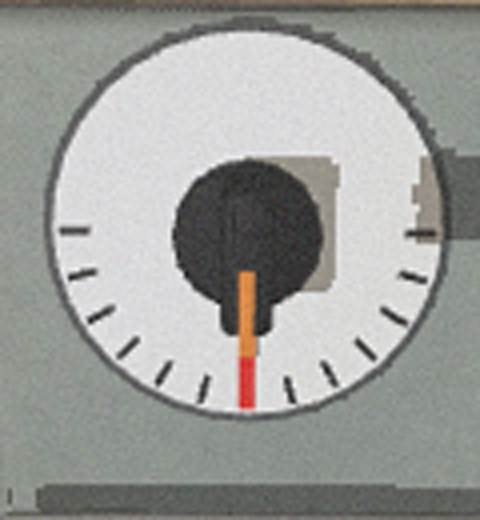

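The pointer now stands exactly on the red mark: the pointer is at (247,300) and the mark at (247,380) in the crop. Next I go over the box with the wrist camera.

```bash
python3 -m jog '[[-1,-0.006,-0.0387,-0.007,0],[-1,-0.006,-0.0387,-0.007,0],[-1,-0.006,-0.0387,-0.007,0],[-1,-0.006,-0.0387,-0.007,0],[-1,-0.006,-0.0387,-0.007,0]]' >/dev/null
python3 -m jog '[[-1,-0.006,-0.0387,-0.007,0],[-1,-0.006,-0.0387,-0.007,0],[-1,-0.006,-0.0387,-0.007,0],[-1,-0.006,-0.0387,-0.007,0],[-1,-0.006,-0.0387,-0.007,0]]' >/dev/null
python3 -m jog '[[-1,-0.006,-0.0387,-0.007,0],[-1,-0.006,-0.0387,-0.007,0],[-1,0,0,0,7.1],[-1,0,0,0,7.1],[-1,0,0,0,7.1]]' >/dev/null
python3 -m jog '[[-1,0,0,0,0],[-1,0,0,0,0],[-1,0,0,0,0]]'
python3 - <<'E'
from h import *
s=env.get_state();m=R.from_quat(np.roll(s['orientation'],-1)).as_matrix();print(s['joint_pos'],np.degrees(np.arctan2(m[1,0],m[0,0])))
c=cam('wrist');save('w4.png',cv2.resize(c['img'][0:300,70:440],None,fx=2,fy=2,interpolation=cv2.INTER_CUBIC))
E
```

```text
clock: 6.5
tcp_pos: [0.515, -0.2308, 0.3214]
orientation: [-0.001, 0.172, 0.985, 0.0]
wrist_force: [0.3, 0.3, -0.6]
finger_gap: 0.0852
grip_force: 0.0
[-5.63606969e-01  2.86476485e-01  2.01309316e-01  1.48708386e+00
  1.59917247e-04 -2.18382093e-01] 160.22008366236537
```

View pics/w4.png

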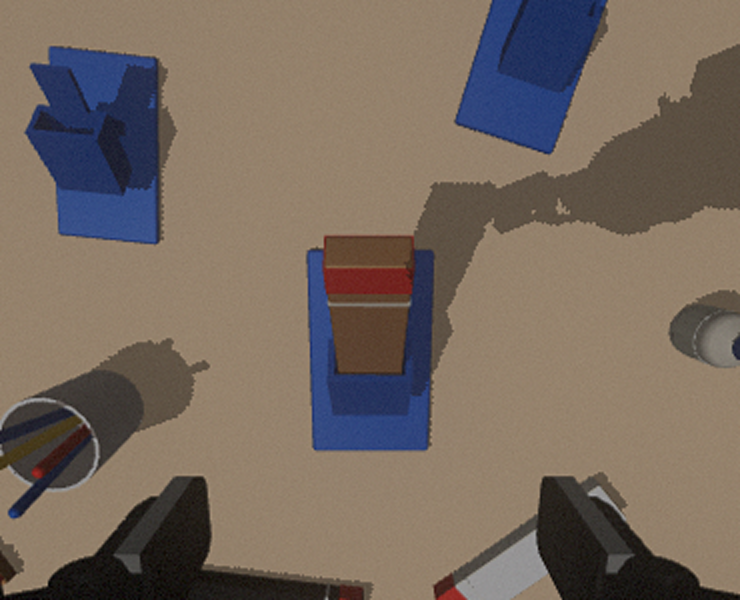

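Wrist view (2x crop): the box end face spans (324–412, 236–266) and it leaves the pocket at (336–405, 374), square to the tool axes. I solve its position from the known 120 mm free length and the 40° lean.

```bash
python3 - <<'E'
from h import *
np.set_printoptions(precision=4,suppress=True)
c=cam('wrist');s=env.get_state();m=R.from_quat(np.roll(s['orientation'],-1)).as_matrix();tcp=np.array(s['tcp_pos'])
px=lambda x,y:(70+x/2-.25,y/2-.25)
X=m[:,0].copy();X[2]=0;X/=np.linalg.norm(X)   # toward robot (stand -x)
L,a=np.array([X*np.sin(np.radians(40))+[0,0,np.cos(np.radians(40))]])[0],0
n=-X*np.cos(np.radians(40))+[0,0,np.sin(np.radians(40))]  # upper face normal
def solve(p1,p2,vec):
    o,d1=ray(c,*px(*p1));_,d2=ray(c,*px(*p2))
    t,res,_,_=np.linalg.lstsq(np.c_[d1,-d2],vec,rcond=None);return o+t[0]*d1,o+t[1]*d2,np.sqrt(res)
y=m[:,1]
E1,P2,r=solve((368.5,266),(370.5,374),.12*L);print('E1,P2',E1,P2,r)
A,B,r=solve((325,266),(412,266),-.045*y);print('width E1 +',(A+B)/2,r)
A,B,r=solve((325,266),(412,266),.045*y);print('width E1 -',(A+B)/2,r)
A,B,r=solve((324,236),(412.5,236),-.045*y if 0 else .045*y*np.sign(-1));print('far edge',(A+B)/2,r)
cen=E1-.09*L-.01*n; low=E1-.18*L-.01*n; print('centre',cen,'low',low)
for sdist in(.120,.125,.130):
    g=low+sdist*L; print(sdist,'grasp',g,'shift tool',m.T@(g-tcp))
E
```

```text
E1,P2 [ 0.4664 -0.2138  0.1899] [ 0.5392 -0.2393  0.098 ] [0.0007]
width E1 + [ 0.4686 -0.2148  0.1595] [0.0001]
width E1 - [ 0.4273 -0.1957  0.7469] [0.0001]
far edge [ 0.4544 -0.2098  0.1602] [0.0001]
centre [ 0.5136 -0.2308  0.1146] low [ 0.5681 -0.2505  0.0456]
0.12 grasp [ 0.4955 -0.2243  0.1375] shift tool [ 0.0205 -0.0006  0.1844]
0.125 grasp [ 0.4925 -0.2232  0.1414] shift tool [ 0.0238 -0.0006  0.1806]
0.13 grasp [ 0.4895 -0.2221  0.1452] shift tool [ 0.027  -0.0006  0.1767]
```

```bash
cat > box.py <<'E'
from h import *
np.set_printoptions(precision=4,suppress=True)
def corners(c,roi):
    H=cv2.cvtColor(c['img'],cv2.COLOR_RGB2HSV);u0,v0,u1,v1=roi
    m=np.zeros(H.shape[:2],np.uint8)
    m[v0:v1,u0:u1]=(cv2.inRange(H,(0,115,35),(20,255,255))|cv2.inRange(H,(165,115,35),(180,255,255)))[v0:v1,u0:u1]
    m=cv2.morphologyEx(m,cv2.MORPH_CLOSE,np.ones((5,5)));n,l,st,_=cv2.connectedComponentsWithStats(m);i=1+st[1:,4].argmax();return (l==i),st[i]
E
python3 - <<'E'
from box import *
c=cam('wrist');m,st=corners(c,(200,90,310,200));print(st)
for v in range(st[1]-1,st[1]+st[3]+1,3):
    u=np.flatnonzero(m[v]);print(v,(u.min(),u.max(),c['img'][v,250:254].mean(0).round()) if len(u) else None)
for n,r in(('top',(305,180,345,228)),('side',(215,225,262,275))):
    c=cam(n);m,st=corners(c,r);print(n,st)
    cs,_=cv2.findContours(m.astype(np.uint8),0,2);print(cv2.approxPolyDP(cv2.convexHull(cs[0]),1.5,True)[:,0].tolist())
E
```

```text
[ 232  117   45   70 2764]
116 None
119 (np.int64(232), np.int64(276), array([93., 67., 46.]))
122 (np.int64(232), np.int64(276), array([97., 70., 50.]))
125 (np.int64(232), np.int64(276), array([97., 70., 48.]))
128 (np.int64(232), np.int64(276), array([98., 70., 49.]))
131 (np.int64(232), np.int64(276), array([98., 72., 50.]))
134 (np.int64(232), np.int64(276), array([114.,  42.,  33.]))
137 (np.int64(232), np.int64(276), array([113.,  36.,  32.]))
140 (np.int64(232), np.int64(276), array([112.,  35.,  30.]))
143 (np.int64(233), np.int64(275), array([114.,  36.,  32.]))
146 (np.int64(233), np.int64(275), array([104.,  45.,  34.]))
149 (np.int64(234), np.int64(273), array([92., 66., 46.]))
152 (np.int64(235), np.int64(273), array([119., 110.,  99.]))
155 (np.int64(235), np.int64(273), array([93., 66., 47.]))
158 (np.int64(236), np.int64(272), array([92., 66., 46.]))
161 (np.int64(236), np.int64(272), array([91., 66., 47.]))
164 (np.int64(237), np.int64(272), array([88., 64., 46.]))
167 (np.int64(237), np.int64(272), array([90., 65., 45.]))
170 (np.int64(237), np.int64(271), array([89., 64., 45.]))
173 (np.int64(238), np.int64(271), array([92., 67., 49.]))
176 (np.int64(238), np.int64(271), array([90., 65., 48.]))
179 (np.int64(239), np.int64(270), array([90., 66., 48.]))
182 (np.int64(239), np.int64(270), array([89., 65., 47.]))
185 (np.int64(239), np.int64(270), array([76., 55., 42.]))
top [321 195  10  14  69]
[[329, 197], [321, 208], [323, 195]]
side [222 230  37  39 631]
[[229, 231], [232, 230], [258, 256], [254, 268], [249, 267], [222, 245]]
```

```bash
cat > v.py <<'E'
from box import *
import sys,pickle
c=cam('wrist');m,st=corners(c,tuple(map(int,sys.argv[2:6])));print(st)
u=(st[0]+st[0]+st[2]-1)//2
for v in range(st[1]-2,st[1]+st[3]+3): 
    w=np.flatnonzero(m[v]);print(v,*c['img'][v,u-6:u+7].mean(0).round().astype(int),(w.min(),w.max()) if len(w) else '',end=' | ')
pickle.dump({k:np.array(x) for k,x in c.items()},open(sys.argv[1],'wb'))
E
python3 v.py a.pkl 200 90 310 200; python3 -m jog '[[-1,-0.03,0,0,0],[-1,-0.03,0,0,0],[-1,0,0,0,0],[-1,0,0,0,0],[-1,0,0,0,0]]'; python3 v.py b.pkl 200 20 310 160
```

```text
[ 232  117   45   69 2730]
115 149 130 108  | 116 151 134 111  | 117 115 68 58 (np.int64(232), np.int64(276)) | 118 97 68 47 (np.int64(232), np.int64(276)) | 119 96 70 48 (np.int64(232), np.int64(276)) | 120 97 71 49 (np.int64(232), np.int64(276)) | 121 97 70 49 (np.int64(232), np.int64(276)) | 122 96 70 47 (np.int64(232), np.int64(276)) | 123 96 70 47 (np.int64(232), np.int64(276)) | 124 97 70 49 (np.int64(232), np.int64(276)) | 125 97 70 48 (np.int64(232), np.int64(276)) | 126 97 70 48 (np.int64(232), np.int64(276)) | 127 97 71 50 (np.int64(232), np.int64(276)) | 128 99 71 49 (np.int64(232), np.int64(276)) | 129 99 71 49 (np.int64(232), np.int64(276)) | 130 100 73 50 (np.int64(232), np.int64(276)) | 131 97 70 48 (np.int64(232), np.int64(276)) | 132 113 84 58 (np.int64(232), np.int64(276)) | 133 117 61 45 (np.int64(232), np.int64(276)) | 134 114 39 33 (np.int64(232), np.int64(276)) | 135 114 36 32 (np.int64(232), np.int64(276)) | 136 113 35 30 (np.int64(232), np.int64(276)) | 137 113 35 30 (np.int64(232), np.int64(276)) | 138 112 34 31 (np.int64(232), np.int64(276)) | 139 113 35 31 
[... 5892 characters left out ...]
(272)) | 129 86 62 45 (np.int64(237), np.int64(272)) | 130 86 63 46 (np.int64(237), np.int64(272)) | 131 86 62 45 (np.int64(238), np.int64(272)) | 132 87 62 46 (np.int64(238), np.int64(272)) | 133 86 62 44 (np.int64(238), np.int64(271)) | 134 86 62 46 (np.int64(238), np.int64(271)) | 135 87 62 46 (np.int64(238), np.int64(271)) | 136 87 62 46 (np.int64(238), np.int64(271)) | 137 87 62 46 (np.int64(238), np.int64(271)) | 138 86 62 45 (np.int64(238), np.int64(271)) | 139 86 63 47 (np.int64(239), np.int64(271)) | 140 88 64 48 (np.int64(239), np.int64(271)) | 141 88 63 46 (np.int64(239), np.int64(271)) | 142 71 52 37 (np.int64(239), np.int64(271)) | 143 45 45 62  | 144 34 49 95  | 145 33 50 97  |
```

```bash
python3 - <<'E'
from box import *
import pickle
a=pickle.load(open('a.pkl','rb'));b=pickle.load(open('b.pkl','rb'))
s=env.get_state();m=R.from_quat(np.roll(s['orientation'],-1)).as_matrix();tcp=np.array(s['tcp_pos'])
Q={}
for n,ua,va,ub,vb in(('far',254,116.6,254,52.6),('E1',254,132.5,254,67.5),('redend',254,146,254,86.6),('white',254,151.5,254,94.3),('P2',254.7,185.5,255,142.4)):
    p,e=two(a,(ua,va),b,(ub,vb));Q[n]=p;print(n,p,e)
d=Q['E1']-Q['P2'];h=-d@m[:,0]
print('len',np.linalg.norm(d),'lean',np.degrees(np.arctan2(np.hypot(*d[:2]),d[2])))
d=Q['far']-Q['E1'];print('thick',np.linalg.norm(d),d)
X=m[:,0]*[1,1,0];L=X*np.sin(np.radians(40))+[0,0,np.cos(np.radians(40))];n=-X*np.cos(np.radians(40))+[0,0,np.sin(np.radians(40))]
for nm,dist in(('E1',.18),('P2',.06)):
    low=Q[nm]-dist*L-.01*n;print(nm,'low',low)
    for q in(.12,.13):print(q,low+q*L,m.T@(low+q*L-tcp))
E
```

```text
far [ 0.4537 -0.2095  0.1588] 1.3113654645087037e-05
E1 [ 0.4678 -0.2145  0.1717] 1.2816269385949215e-06
redend [ 0.4823 -0.2199  0.1549] 1.0835421184906695e-05
white [ 0.4888 -0.2223  0.1474] 1.5156194423942248e-05
P2 [ 0.5425 -0.2411  0.0802] 0.0003058334023669149
len 0.12109331538398797 lean 40.897227867507546
thick 0.019774937188432783 [-0.0141  0.005  -0.0129]
E1 low [ 0.5694 -0.2514  0.0274]
0.12 [ 0.4969 -0.225   0.1193] [ 0.0785 -0.0006  0.2032]
0.13 [ 0.4908 -0.2228  0.127 ] [ 0.085  -0.0006  0.1956]
P2 low [ 0.5715 -0.2517  0.0278]
0.12 [ 0.499  -0.2253  0.1197] [ 0.0764 -0.0001  0.2028]
0.13 [ 0.493  -0.2231  0.1274] [ 0.0828 -0.0001  0.1952]
```

The stereo result is consistent: length 121 mm, lean 41°, thickness 19.8 mm. I'll grip 125 mm from the lower end across y, with the TCP at (0.495, -0.224, 0.119).

```bash
python3 -m jog '[[-1,0.027,0,0.01,0],[-1,0.027,0,0.03,0],[-1,0.027,0,0.03,0],[-1,0,0,0.033,0],[-1,0,0,0.033,0]]' >/dev/null
python3 -m jog '[[-1,0,0,0.033,0],[-1,0,0,0.033,0],[-1,0,0,0,0],[-1,0,0,0,0],[-1,0,0,0,0]]' 60
python3 -m jog '[[0,0,0,0,0],[0.3,0,0,0,0],[1,0,0,0,0],[1,0,0,0,0],[1,0,0,0,0]]' 60
python3 -m jog '[[1,0,0,0,0],[1,0,0,0,0],[1,0,0,0,0]]'
```

```text
clock: 8.1
tcp_pos: [0.496, -0.2244, 0.1226]
orientation: [0.001, 0.173, 0.985, -0.0]
wrist_force: [-0.1, 0.3, 0.9]
finger_gap: 0.0854
grip_force: 0.0
clock: 8.52
tcp_pos: [0.4963, -0.2247, 0.122]
orientation: [0.001, 0.173, 0.985, -0.001]
wrist_force: [-0.1, 0.8, 6.5]
finger_gap: 0.0441
grip_force: 60.5
clock: 8.77
tcp_pos: [0.4963, -0.2247, 0.122]
orientation: [0.001, 0.173, 0.985, -0.001]
wrist_force: [-1.1, 0.1, 6.5]
finger_gap: 0.0444
grip_force: 60.5
```

```bash
python3 -m jog '[[1,0.0065,0,-0.0077,0],[1,0.0098,0,-0.0115,0],[1,0.0098,0,-0.0115,0],[1,0.0098,0,-0.0115,0],[1,0.0098,0,-0.0115,0]]'
python3 -m jog '[[1,0.0098,0,-0.0115,0],[1,0.0098,0,-0.0115,0],[1,0.0065,0,-0.012,0],[1,0,0,-0.01,0],[1,0,0,0,0]]'
python3 -m jog '[[1,0,0,0,0],[1,0,0,0,0],[1,0,0,0,0]]'
python3 - <<'E'
from h import *
c=cam('side');a=cv2.resize(c['img'][170:320,150:320],None,fx=2.4,fy=2.4,interpolation=cv2.INTER_CUBIC)
w=cv2.resize(cam('wrist')['img'],(384,288))
o=np.zeros((360,800,3),np.uint8);o[:360,:408]=a;o[:288,410:794]=w;save('p1.png',o)
E
```

```text
clock: 9.18
tcp_pos: [0.4533, -0.2088, 0.1757]
orientation: [0.002, 0.173, 0.985, -0.0]
wrist_force: [3.4, -1.0, -0.4]
finger_gap: 0.0442
grip_force: 61.0
clock: 9.6
tcp_pos: [0.4285, -0.1999, 0.2214]
orientation: [0.002, 0.173, 0.985, -0.001]
wrist_force: [0.0, -0.4, -1.2]
finger_gap: 0.0439
grip_force: 61.0
clock: 9.85
tcp_pos: [0.4278, -0.1993, 0.2181]
orientation: [-0.001, 0.173, 0.985, 0.0]
wrist_force: [0.1, 0.3, -1.1]
finger_gap: 0.0445
grip_force: 61.0
```

View pics/p1.png

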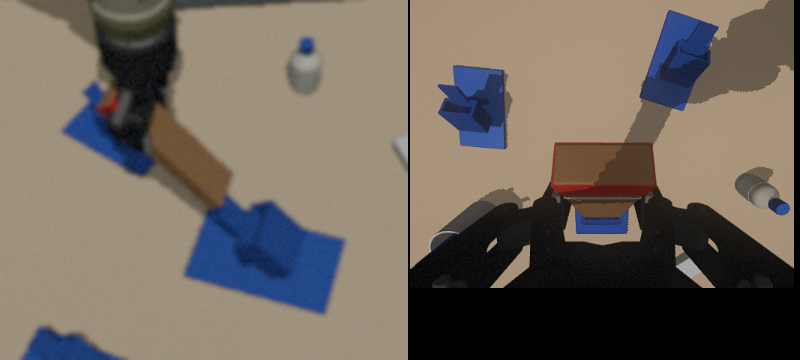

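The box is out of the stand and firmly held at about 40° lean. The jog command only turns about the tool z, so I'll lay the box flat on free table at about (0.46, 0.065) by letting it pivot in the fingers, and regrip it at its middle.

```bash
python3 -m jog '[[1,0,0,-0.015,-5],[1,0,0,-0.015,-5],[1,0,0,0,-5],[1,0,0,0,-5],[1,-0.005,0.033,0,0]]' >/dev/null
python3 -m jog '[[1,-0.005,0.033,0,0],[1,-0.005,0.033,0,0],[1,-0.005,0.033,0,0],[1,-0.005,0.033,0,0],[1,-0.005,0.033,0,0]]' >/dev/null
python3 -m jog '[[1,-0.005,0.033,0,0],[1,-0.005,0.033,0.02,0],[1,0,0,0.03,0],[1,0,0,0.03,0],[1,0,0,0.02,0]]'
python3 -m jog '[[1,0,0,0,0],[1,0,0,0,0],[1,0,0,0,0]]'
python3 - <<'E'
from h import *
s=env.get_state();m=R.from_quat(np.roll(s['orientation'],-1)).as_matrix();print(np.degrees(np.arctan2(m[1,0],m[0,0])),s['joint_pos'])
c=cam('side');save('p2.png',cv2.resize(c['img'][60:260,130:350],None,fx=2.6,fy=2.6,interpolation=cv2.INTER_CUBIC))
E
```

```text
clock: 11.2
tcp_pos: [0.4665, 0.0657, 0.1461]
orientation: [-0.002, -0.001, 1.0, 0.0]
wrist_force: [-0.4, -1.1, -1.5]
finger_gap: 0.044
grip_force: 61.7
clock: 11.45
tcp_pos: [0.4686, 0.0644, 0.1499]
orientation: [0.001, -0.0, 1.0, 0.0]
wrist_force: [1.0, 0.0, -1.1]
finger_gap: 0.0442
grip_force: 61.6
-179.9911018062684 [-3.33460648e-02  1.68093846e-01 -3.76920150e-01  1.02478171e+00
  1.01115473e-04 -3.35013509e-02]
```

View pics/p2.png

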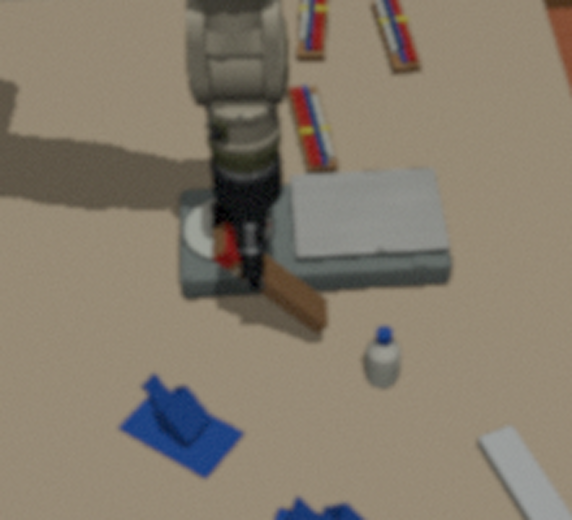

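The box is held over the free table with its leaning lower end at (315,320) in the crop, clear of the bottle at (383,360) and the scale. I now lower it until it touches and let it pivot at low grip.

```bash
python3 -m jog '[[1,0,0,0.02,0],[1,0,0,0.02,0],[1,0,0,0,0]]' 25
python3 -m jog '[[1,0.001,0,0.006,0],[1,0.003,0,0.006,0],[1,0.003,0,0.006,0],[1,0.003,0,0.006,0],[1,0,0,0,0]]'
python3 -m jog '[[1,0.004,0,0.008,0],[1,0.004,0,0.008,0],[1,0,0,0,0]]'
```

```text
clock: 11.75
tcp_pos: [0.467, 0.0643, 0.1078]
orientation: [-0.001, 0.0, 1.0, 0.0]
wrist_force: [-0.3, 0.3, -2.0]
finger_gap: 0.0441
grip_force: 61.7
clock: 12.17
tcp_pos: [0.4544, 0.0639, 0.0865]
orientation: [-0.002, 0.0, 1.0, -0.001]
wrist_force: [-13.2, -2.9, 19.6]
finger_gap: 0.044
grip_force: 60.4
clock: 12.42
tcp_pos: [0.448, 0.0643, 0.0698]
orientation: [-0.001, -0.0, 1.0, -0.0]
wrist_force: [-5.7, -0.5, 9.1]
finger_gap: 0.044
grip_force: 57.1
```

```bash
python3 -m jog '[[1,0.004,0,0.008,0],[1,0.004,0,0.008,0],[1,0.003,0,0.008,0],[1,0.002,0,0.008,0],[1,0,0,0,0]]' 20
python3 -m jog '[[1,0.002,0,0.008,0],[1,0.001,0,0.008,0],[1,0,0,0.005,0],[1,0,0,0,0]]'
```

```text
clock: 12.83
tcp_pos: [0.4367, 0.0645, 0.0374]
orientation: [0.0, -0.0, 1.0, -0.0]
wrist_force: [-2.3, 0.0, 3.2]
finger_gap: 0.0445
grip_force: 55.1
clock: 13.17
tcp_pos: [0.434, 0.0646, 0.0161]
orientation: [0.0, -0.0, 1.0, 0.0]
wrist_force: [-2.3, 0.5, 3.2]
finger_gap: 0.044
grip_force: 55.2
```

Now I open, rise, and look from the wrist.

```bash
python3 -m jog '[[0,0,0,0,0],[-0.3,0,0,0,0],[-1,0,0,0,0],[-1,0,0,0,0],[-1,0,0,-0.02,0]]' >/dev/null
python3 -m jog '[[-1,0,0,-0.04,0],[-1,0,0,-0.04,0],[-1,0,0,-0.04,0],[-1,0,0,-0.04,0],[-1,0,0,-0.02,0]]' >/dev/null
python3 -m jog '[[-1,0,0,0,0],[-1,0,0,0,0]]'
python3 - <<'E'
from box import *
s=env.get_state();M=R.from_quat(np.roll(s['orientation'],-1)).as_matrix();tcp=np.array(s['tcp_pos'])
c=cam('wrist');save('p3.png',c['img']);m,st=corners(c,(150,80,360,320));print(st)
r=cv2.minAreaRect(np.argwhere(m)[:,::-1].astype(np.float32));q=cv2.boxPoints(r);print(q)
P=np.array([onz(c,*p,.02) for p in q]);print(P,P.mean(0),M.T@(P.mean(0)-tcp),M)
E
```

```text
clock: 14.17
tcp_pos: [0.435, 0.0645, 0.2174]
orientation: [0.002, -0.0, 1.0, -0.0]
wrist_force: [-0.4, 0.3, -0.4]
finger_gap: 0.0852
grip_force: 0.0
[ 237  121   40  139 5011]
[[237. 121.]
 [276. 121.]
 [276. 259.]
 [237. 259.]]
[[0.3769 0.0439 0.02  ]
 [0.3768 0.0886 0.02  ]
 [0.5545 0.0924 0.02  ]
 [0.5545 0.0407 0.02  ]] [0.4657 0.0664 0.02  ] [-0.0299  0.0019  0.1975] [[-1.     -0.0004  0.0038]
 [-0.0004  1.     -0.    ]
 [-0.0038 -0.     -1.    ]]
```

View pics/p3.png

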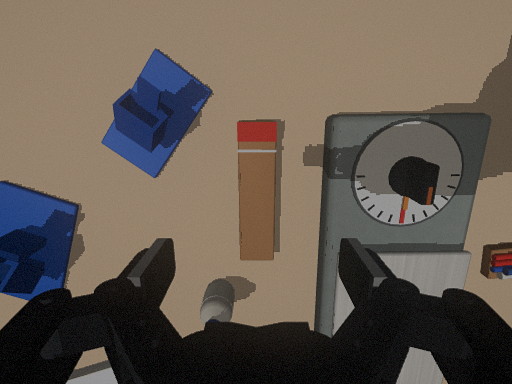

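The box lies flat at (257,190), centre (0.466, 0.066), lengthwise along x, and the pointer is still on the red mark. I regrip at its middle.

```bash
python3 -m jog '[[-1,-0.0305,0.0015,0.015,0],[-1,0,0,0.04,0],[-1,0,0,0.04,0],[-1,0,0,0.04,0],[-1,0,0,0.03,0]]' >/dev/null
python3 -m jog '[[-1,0,0,0.025,0],[-1,0,0,0.012,0],[-1,0,0,0,0],[0,0,0,0,0],[0.3,0,0,0,0]]' 60
python3 -m jog '[[1,0,0,0,0],[1,0,0,0,0],[1,0,0,0,0],[1,0,0,0,0],[1,0,0,0,0]]' 60
python3 -m jog '[[1,0,0,-0.01,0],[1,0,0,-0.02,0],[1,0,0,-0.03,0],[1,0,0,0,0],[1,0,0,0,0]]'
```

```text
clock: 15.05
tcp_pos: [0.4642, 0.0661, 0.014]
orientation: [-0.0, -0.0, 1.0, 0.0]
wrist_force: [0.2, 0.6, 0.3]
finger_gap: 0.064
grip_force: 0.0
clock: 15.47
tcp_pos: [0.4656, 0.066, 0.0154]
orientation: [0.002, -0.0, 1.0, -0.0]
wrist_force: [-1.0, -0.3, 6.5]
finger_gap: 0.0434
grip_force: 62.1
clock: 15.88
tcp_pos: [0.4661, 0.0661, 0.0758]
orientation: [0.002, -0.0, 1.0, 0.0]
wrist_force: [-0.6, -0.1, -0.7]
finger_gap: 0.0432
grip_force: 61.4
```

```bash
python3 -m jog '[[1,0,0,-0.03,0],[1,0,0,-0.035,0],[1,0,0,-0.035,0],[1,0,0,-0.035,0],[1,0,0,-0.01,0]]' >/dev/null
python3 -m jog '[[1,-0.01,0.012,0,0],[1,-0.02,0.023,0,0],[1,-0.02,0.023,0,0],[1,-0.02,0.023,0,0],[1,-0.02,0.023,0,0]]'
python3 -m jog '[[1,-0.02,0.023,0,0],[1,-0.02,0.023,0,0],[1,-0.019,0.02,0,-1.3],[1,0,0,0.02,0],[1,0,0,0.02,0]]' 
python3 -m jog '[[1,0,0,0,0],[1,0,0,0,0],[1,0,0,0,0],[1,0,0,0,0],[1,0,0,0,0]]'
python3 - <<'E'
from h import *
a=cv2.resize(cam('side')['img'][60:240,170:350],None,fx=2,fy=2,interpolation=cv2.INTER_CUBIC)
b=cv2.resize(cam('top')['img'][135:265,140:280],None,fx=2.5,fy=2.5,interpolation=cv2.INTER_CUBIC)
o=np.zeros((360,720,3),np.uint8);o[:,:360]=a;o[:b.shape[0],365:365+b.shape[1]]=b;save('p4.png',o)
E
```

```text
clock: 16.72
tcp_pos: [0.5544, 0.171, 0.2171]
orientation: [-0.001, -0.0, 1.0, -0.0]
wrist_force: [0.7, 0.2, -0.8]
finger_gap: 0.0438
grip_force: 61.7
clock: 17.13
tcp_pos: [0.6147, 0.2377, 0.177]
orientation: [0.0, -0.012, 1.0, 0.0]
wrist_force: [-0.1, -1.0, -2.3]
finger_gap: 0.0435
grip_force: 61.7
clock: 17.55
tcp_pos: [0.6139, 0.236, 0.1805]
orientation: [0.001, -0.011, 1.0, 0.0]
wrist_force: [0.5, 0.0, -0.8]
finger_gap: 0.0431
grip_force: 61.7
```

View pics/p4.png

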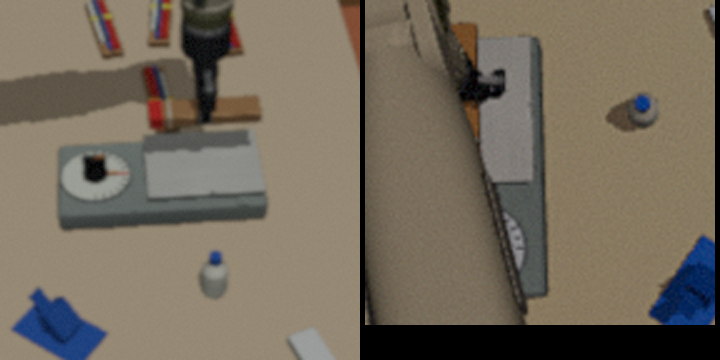

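The box is level over the pan, spanning (148–262, 110) in the side crop, with the pointer on the red mark at (122,172) and the bottle untouched. I hand in.

```bash
python3 -m jog '[[1,0,0,0,0],[1,0,0,0,0],[1,0,0,0,0],[1,0,0,0,0],[1,0,0,0,0]]'; python3 -c "
from workcell import env
print(max(abs(env.get_state()['qvel'])));print(env.hand_in())"
```

```text
clock: 18.07
tcp_pos: [0.6133, 0.2361, 0.179]
orientation: [-0.0, -0.012, 1.0, 0.0]
wrist_force: [-0.5, -0.7, -1.9]
finger_gap: 0.0435
grip_force: 61.7
0.0029375817695352067
the job is handed in; nothing more can be done
None
```

I set the tare knob to zero and handed in with the pencil box held flat and still, about 10 cm above the middle of the pan; no verdict came back. I got it flat by setting it down on the bare table and regripping it.

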